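Re-home the tube carousel from its console

TASK

Re-home the tube carousel: press the large round key on the console to release it, then turn the carousel by its knob one full turn clockwise (seen from above) so that the knob is back beside the pointer fin, then press the square key and, last, the bar key to store the position. Press each key fully down, one at a time, letting it spring up before you go on; do not press the cross, triangle or small round keys, and leave the other things on the bench where they are.

Things in the scene. Friction and masses are not known exactly. Their poses are not given: they have to be found in the camera images.
- carousel_base: Round grey foot of the tube carousel, 200 mm across, fixed to the bench; origin on the carousel's axis at bench level, z up. A grey pointer fin (10 mm wide, 66 mm high) stands at its rim in the direction of its own -x, 98 to 124 mm from the axis.
- pointer_tip (a point): Top of the pointer fin, 111 mm from the axis, 66 mm above the bench.
- carousel (a joint): Angle of the carousel's rotor in rad, growing clockwise seen from above; 0 = knob right beside the pointer fin, 6.283 = one full turn on, beside the fin again. It starts near 0, turns freely with slight friction, stays where it is left; stops block it at -0.4 and at 7.08.
- knob_top (a point): Top centre of the upright black hand knob on the rotor: a plain cylinder that spins freely about its own upright axis, 22 mm across and 50 mm high, 68 mm from the axis, its top 112 mm above the bench. The rotor is a level aluminium disc 190 mm across whose upper face is 62 mm above the bench; white tube caps stand 4 mm out of it and a black hub 12 mm.
- console: Grey console box, fixed to the bench, 150 (its x) x 200 (its y) x 50 mm high; origin under its centre. Six white keys stand on it in two rows of three, 56 mm between centres; which key is where varies. A thin black strip runs along its +x edge.
- key_round_top (a point): Centre of the top face of the large round key, 38 mm across; white like all the keys, on a black 52 mm square plate whose face is 58 mm above the bench. The key's top is 74 mm above the bench when up.
- key_round (a joint): How far the large round key is pressed, in m: 0 = up, 0.006 = fully down. It springs back by itself; 1.5 N starts it moving, 5 N takes it fully down.
- key_square_top (a point): Centre of the top face of the square key, 34 x 34 mm; white like all the keys, on a black 52 mm square plate whose face is 58 mm above the bench. The key's top is 74 mm above the bench when up.
- key_square (a joint): How far the square key is pressed, in m: 0 = up, 0.006 = fully down. It springs back by itself; 1.5 N starts it moving, 5 N takes it fully down.
- key_bar_top (a point): Centre of the top face of the bar key, a narrow oblong 14 x 44 mm, long along the console's y; white like all the keys, on a black 52 mm square plate whose face is 58 mm above the bench. The key's top is 74 mm above the bench when up.
- key_bar (a joint): How far the bar key is pressed, in m: 0 = up, 0.006 = fully down. It springs back by itself; 1.5 N starts it moving, 5 N takes it fully down.
- key_cross_top (a point): Centre of the top face of the cross-shaped key (plus sign), 42 mm across, arms 13 mm wide; white like all the keys, on a black 52 mm square plate whose face is 58 mm above the bench. The key's top is 74 mm above the bench when up.
- key_cross (a joint): How far the cross-shaped key (plus sign) is pressed, in m: 0 = up, 0.006 = fully down. It springs back by itself; 1.5 N starts it moving, 5 N takes it fully down.
- key_triangle_top (a point): Centre of the top face of the triangular key, about 42 mm a side; white like all the keys, on a black 52 mm square plate whose face is 58 mm above the bench. The key's top is 74 mm above the bench when up.
- key_triangle (a joint): How far the triangular key is pressed, in m: 0 = up, 0.006 = fully down. It springs back by itself; 1.5 N starts it moving, 5 N takes it fully down.
- key_dot_top (a point): Centre of the top face of the small round key, 20 mm across; white like all the keys, on a black 52 mm square plate whose face is 58 mm above the bench. The key's top is 74 mm above the bench when up.
- key_dot (a joint): How far the small round key is pressed, in m: 0 = up, 0.006 = fully down. It springs back by itself; 1.5 N starts it moving, 5 N takes it fully down.
- petri_stack: Bystander, loose: two stacked clear petri dishes, 60 mm across, 31 mm high; origin at the centre of its underside.
- marker: Bystander, loose: marker pen lying down, 140 mm long along its x, 17 mm thick; origin at the centre of its underside.
- well_plate: Bystander, loose: clear 12-well plate with pinkish wells, 86 x 128 x 20 mm; origin at the centre of its underside.
- media_bottle: Bystander, loose: amber bottle with a blue cap, 70 mm across, 160 mm high; origin at the centre of its underside.
- beaker: Bystander, loose: glass beaker, 84 mm across, 100 mm high; origin at the centre of its underside.
Mind the look-alikes: they are no part of the job. What is shaped like the carousel_base but purple is not meant.

How it is judged:
By the outcome, as a careful person would: the job done as asked, in the order asked, and still so for the second after the job is handed in, with the robot touching nothing.
It also fails if it takes over 70 s, if anything falls off the work surface, if the arm or the gripper's body presses on something with over 40 N, if the wrist force passes 120 N, or if a joint passes its speed limit or range.

ROBOT

A 6-joint arm with a two-finger parallel gripper is mounted at the origin on the work surface. World frame = base frame: x ahead of the robot, y to its left, z up, the work surface at z = 0. Lengths are in m, angles in degrees, forces in N, time in s.
With the tool pointing down it reaches from about 0.325 to 0.775 m from the base axis. Payload 5.5 kg.
Tool frame: the origin (TCP) lies at the centre of the arm's flange, where the gripper is bolted on; the fingertips stand 182 mm ahead of it and the grasp point (between the pads) lies 163 mm ahead of it; z points along the fingers, y is the line along which they close (so a half turn about z gives the same grasp; the last joint's range is limited). The gripper opens to 88 mm and grips with 3 to 60 N. Pads are 20 mm wide; open, the fingers measure 115 mm over their backs; the gripper's body (75 mm by 178 mm) begins 61 mm behind the grasp point.
Start: joints at [69.803, 5.22, 70.514, -0, 104.267, -3.249], TCP at [0.175, 0.574, 0.405] pointing down, gripper open.
Joint ranges: [-164.24, 164.24], [-49.07, 125.15], [9.68, 141.18], [-86.29, 266.29], [3.28, 154.24], [-151.56, 151.56]. Speed limits (degrees/s): [147.25, 147.25, 172.46, 180, 180, 180].

INTERFACE

Orientations are given as [roll, pitch, yaw] about the fixed x, y, z axes, in that order (R = Rz(yaw) Ry(pitch) Rx(roll)).
In Python, from station import r gives the robot as it stands. The module is installed in compiled form; this text tells all that it offers. Calls block until the motion is done:
- r.reach(position, orientation): joint-space move of the TCP to a pose.
- r.servo_line(position, rotation=None, speed=0.15): straight line of the TCP; rotation=None keeps the orientation; speed is the mean speed in m/s.
- r.move_joints(angles): joint-space move.
- r.let_go() and r.grab(squeeze=None): open the fingers fully, or close them until they stop; squeeze is the grip in N (None keeps the last).
- r.wait(seconds).
- r.inverse_kinematics(position, orientation): joint angles nearest the present ones, or None.
- r.sense(): the state.
- r.snapshot(name): name is "side" or "top" or "wrist"; returns a dict with "frame" (384x512x3 uint8, red, green, blue), "fx", "fy", "cx", "cy" (pixels), "R" (3x3) and "t" (3): a world point X has camera coordinates R X + t. Camera axes: x right, y down, z forward; pixel columns grow to the right and rows downward; lengths in m; the calibration is good to about 2 mm. A picture is of the moment at which its call begins. There is no depth.
A pose or a line that the arm cannot do raises r.IKError and nothing moves.
- r.hand_in(): hands the job in; it is judged then, once.
The state is a dict: "clock": time; "joints": joint angles; "joint_vel": joint speeds; "joint_torque": joint torques, N m; "tcp_pos": TCP position; "orientation": TCP orientation; "contact_force": force on the tool from outside, world axes, zero at the start; "torque": the same for the moment, N m; "opening": finger opening in m; "gripper_force": force on a finger pad.
Only numpy, scipy, OpenCV 4.12 (cv2) and the standard library are available. Lean on these libraries where they do the work, as an engineer would, in place of code of your own. Each camera call takes 0.05 s, during which the arm holds its last target. There are 200 camera calls.

## Working session

There is one attempt and no reset: what is moved stays moved. The work goes in short steps, each a Python script; the robot and the scene stay as the last script left them, time stands still between calls to the robot, and variables do not carry over. Pictures are saved under pics/ and viewed, at most 10 in all, crops included, and the job is handed in when it is done.

```bash
mkdir -p pics; python3 - <<'E'
from station import r
import cv2,pickle,numpy as np
d={}
for n in("top","side"):
    s=r.snapshot(n);d[n]=s;print(n,s['fx'],s['cx'],s['cy'],np.round(s['R'],3).tolist(),np.round(s['t'],3))
    cv2.imwrite(f"pics/{n}0.png",cv2.resize(s['frame'][:,:,::-1],(800,600),interpolation=cv2.INTER_CUBIC))
pickle.dump(d,open('s0.pkl','wb'))
print(r.sense())
E
```

```text
top 461.66254184183913 252.77318985356385 186.40492910640253 [[0.007, -1.0, -0.001], [-0.987, -0.007, -0.162], [0.162, 0.002, -0.987]] [0.14  0.504 1.303]
side 497.45447883154054 246.49253679982925 183.77260781020607 [[0.83, -0.557, 0.016], [-0.308, -0.483, -0.82], [0.465, 0.676, -0.572]] [-0.348  0.318  1.032]
{'clock': 0.1, 'joints': array([ 6.98028068e+01,  5.25963570e+00,  7.05750918e+01,  1.95749849e-03,
        1.04266019e+02, -3.24768314e+00]), 'joint_vel': array([ 0.0174318 , -0.08884177, -0.06010019,  0.06805255,  0.02265879,
        0.05937316]), 'joint_torque': array([ 1.58470237e-03, -4.47858310e+01, -4.07570243e+01,  7.00583146e-02,
        2.84711685e-02, -8.95427638e-05]), 'tcp_pos': array([0.17492371, 0.57399538, 0.40360977]), 'orientation': array([-1.79899523e+02, -7.60243456e-03,  1.63050964e+02]), 'contact_force': array([ 0.21132529,  0.48885361, -0.21366927]), 'torque': array([ 0.02193094,  0.01457702, -0.03667701]), 'gripper_force': 0.0, 'opening': 0.08813347015401014}
```

View pics/top0.png

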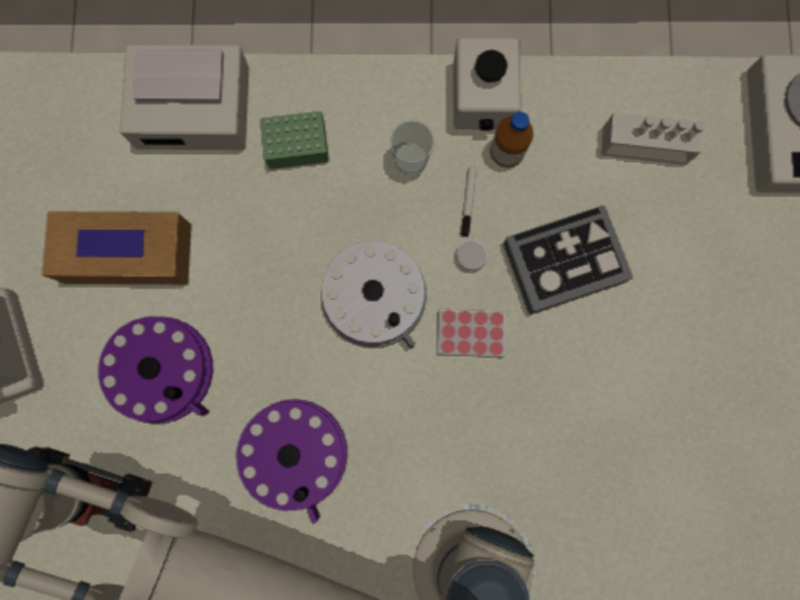

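View pics/side0.png

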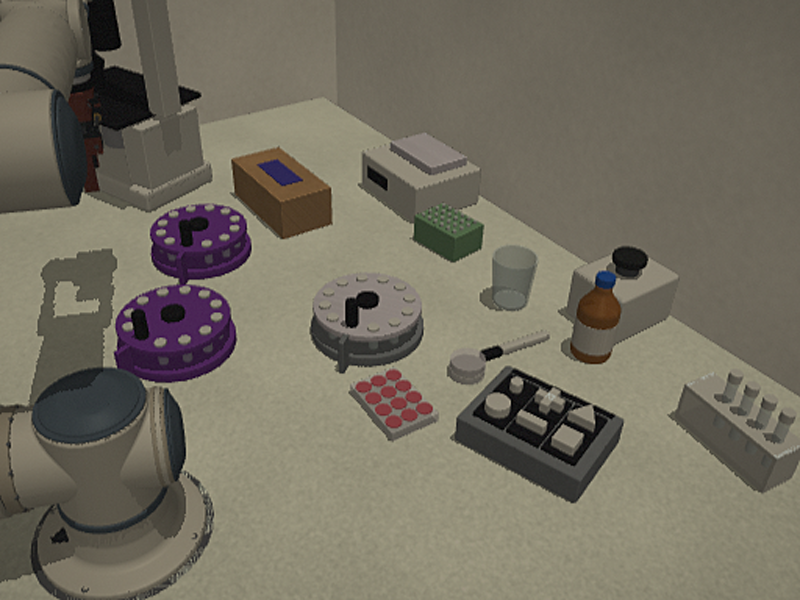

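The grey carousel's hub is at (373,291), its knob at (394,320) and its fin at (407,340). The purple carousels at (150,368) and (290,455) are look-alikes, so grey is the one. On the console, round is at (550,281), bar (579,270), square (607,263), dot (540,252), cross (568,243) and triangle (597,232). The black strip lies on the far edge, which is +x. Next I'll fit the poses and confirm them in a crop.

```bash
cat > h.py <<'E'
import numpy as np,cv2
from scipy.optimize import least_squares
def proj(s,X):
    c=np.atleast_2d(X)@np.array(s['R']).T+s['t']
    return np.c_[s['fx']*c[:,0]/c[:,2]+s['cx'],s['fy']*c[:,1]/c[:,2]+s['cy']]
def back(s,uv,z):
    R=np.array(s['R']);d=R.T@[(uv[0]-s['cx'])/s['fx'],(uv[1]-s['cy'])/s['fy'],1];o=-R.T@s['t']
    return o+d*(z-o[2])/d[2]
K=['dot','cross','triangle','round','bar','square']
def keys(p): # x,y,theta; console frame: x to strip, rows at +-28; first in row at +y
    c,s=np.cos(p[2]),np.sin(p[2]);g=np.array([[28,56],[28,0],[28,-56],[-28,56],[-28,0],[-28,-56]])/1e3
    return np.c_[g@np.array([[c,s],[-s,c]])+p[:2],np.full(6,.074)]
E
python3 - <<'E'
from h import *;import pickle
d=pickle.load(open('s0.pkl','rb'))
f=512/800
px={'top':[(540,252),(568,243),(597,232),(550,281),(579,270),(607,263)],'side':[(516,381),(550,397),(583,411),(497,401),(533,417),(568,434)]}
px={k:np.array(v)*f for k,v in px.items()}
sol={}
for v in(['top'],['side'],['top','side']):
    q=least_squares(lambda p:np.concatenate([(proj(d[n],keys(p))-px[n]).ravel() for n in v]),[.5,-.2,.3])
    sol[len(v)]=q.x;print(v,q.x[:2],np.degrees(q.x[2]),np.abs(q.fun).max())
print(np.round(keys(q.x),4).tolist())
for n,P in{'top':dict(hub=((373,290),.074),knob=((394,319.5),.112),fin=((406,338),.066)),'side':dict(hub=((369,299),.074),knob=((352,301),.112),fin=((342,343),.066))}.items():
    R={k:back(d[n],np.array(a)*f,z) for k,(a,z) in P.items()};print(n,{k:np.round(x,4).tolist() for k,x in R.items()})
    for k in('knob','fin'):
        w=R[k]-R['hub'];print(k,np.hypot(*w[:2]),np.degrees(np.arctan2(w[1],w[0])))
a=d['top']['frame'][:,:,::-1]
c=cv2.resize(a[125:235,195:415],None,fx=3.6,fy=3.6,interpolation=cv2.INTER_CUBIC)
for X in list(keys(q.x)):
    u=(proj(d['top'],X)[0]-[195,125]+.5)*3.6;cv2.drawMarker(c,tuple(int(t) for t in u),(0,0,255),0,10,1)
cv2.imwrite('pics/crop.png',c)
E
```

```text
['top'] [ 0.56404246 -0.18243869] 18.614241639143284 0.863254598269549
['side'] [ 0.56579829 -0.18497579] 20.469297483614756 1.0948167410944052
['top', 'side'] [ 0.56523184 -0.18401077] 19.558575903188288 1.617955508411569
[[0.5729, -0.1219, 0.074], [0.5916, -0.1746, 0.074], [0.6104, -0.2274, 0.074], [0.5201, -0.1406, 0.074], [0.5388, -0.1934, 0.074], [0.5576, -0.2462, 0.074]]
top {'hub': [0.4997, 0.1838, 0.074], 'knob': [0.4413, 0.1452, 0.112], 'fin': [0.4135, 0.1233, 0.066]}
knob 0.07006220362772907 -146.47590290317365
fin 0.10534179339794296 -144.94583110449534
side {'hub': [0.5004, 0.1725, 0.074], 'knob': [0.4452, 0.1387, 0.112], 'fin': [0.404, 0.1036, 0.066]}
knob 0.0647283732305126 -148.43173864061788
fin 0.11849773450518501 -144.3967900940022
```

View pics/crop.png

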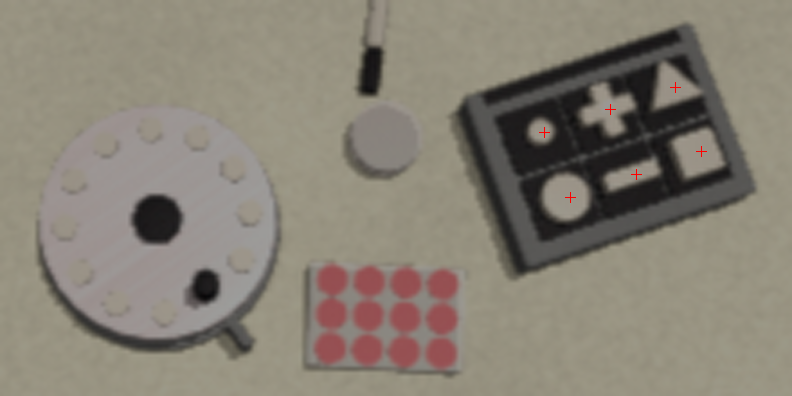

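The crop confirms it: the marks sit on the six keys, and the grey carousel is the one without purple. The round key is the big disc at crop (568,197). I'll now take wrist views over the carousel and the console to refine the positions before pressing.

```bash
python3 - <<'E'
from station import r
import cv2,pickle,numpy as np
r.grab(10)
d={}
for n,p,y in(("car",[.44,.16,.42],109.5),("con",[.50,-.17,.42],109.5)):
    r.reach(p,[180,0,y]);d[n]=r.snapshot("wrist")
pickle.dump(d,open('s1.pkl','wb'))
cv2.imwrite("pics/w1.png",np.vstack([cv2.resize(d['car']['frame'],(400,300)),cv2.resize(d['con']['frame'],(400,300))])[:,:,::-1])
for n in d: print(np.round(d[n]['R'],3).tolist(),d[n]['fx'])
print(r.sense()['clock'],r.sense()['tcp_pos'],r.sense()['contact_force'],r.sense()['opening'])
E
```

```text
[[0.942, 0.335, 0.0], [0.321, -0.903, 0.285], [0.096, -0.268, -0.959]] 285.6593190017152
[[0.942, 0.335, 0.001], [0.321, -0.903, 0.284], [0.096, -0.268, -0.959]] 285.6593190017152
4.6 [ 0.50023318 -0.16880299  0.4201732 ] [0.38373626 0.14714558 0.53925366] 0.0003394410498900311
```

View pics/w1.png

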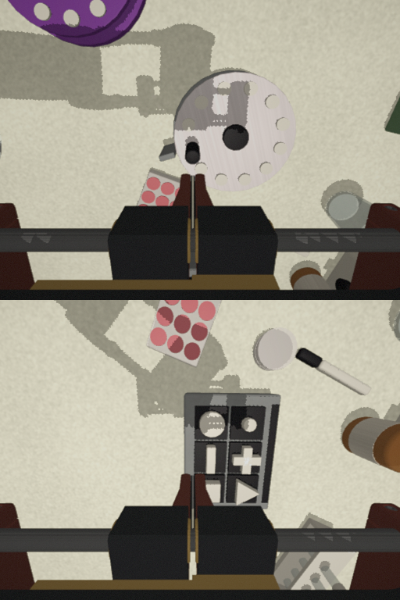

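```bash
python3 - <<'E'
import cv2,pickle,numpy as np
d=pickle.load(open('s1.pkl','rb'))
a=d['car']['frame'][75:260,190:390];b=d['con']['frame'][105:265,225:375]
a=cv2.resize(a,None,fx=2.2,fy=2.2,interpolation=cv2.INTER_CUBIC);b=cv2.resize(b,None,fx=2.2,fy=2.2,interpolation=cv2.INTER_CUBIC)
c=np.zeros((410,780,3),np.uint8);c[:a.shape[0],:a.shape[1]]=a;c[:b.shape[0],450:450+b.shape[1]]=b
cv2.imwrite('pics/w2.png',c[:,:,::-1])
E
```

```text
(no output)
```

View pics/w2.png

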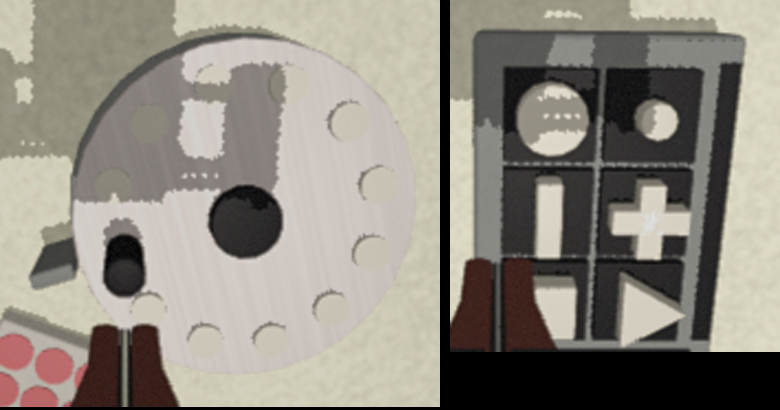

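Left crop: hub top (246,225), knob top (124,277), fin top strip centred at (52,275), rotor rim through (245,38), (415,195) and (243,374). Right crop: round (554,119), dot (657,120), bar (549,216), cross (650,221). I'll fit these jointly.

```bash
python3 - <<'E'
from h import *;import pickle
d0=pickle.load(open('s0.pkl','rb'));d=pickle.load(open('s1.pkl','rb'))
g=lambda P,ox,oy,o=0:[((x-o+.5)/2.2+ox-.5,(y+.5)/2.2+oy-.5) for x,y in P]
W=d['car'];hub,knob,fin,*rim=g([(246,225),(124,277),(52,275),(245,38),(415,195),(243,374),(350,70),(350,338)],190,75)
for n,u,z in(('hub',hub,.074),('knob',knob,.112),('fin',fin,.066)):print(n,np.round(back(W,u,z),4))
R=np.array([back(W,u,.062)[:2] for u in rim])
q=least_squares(lambda p:np.hypot(*(R-p[:2]).T)-.095,[.49,.17]);print('rim centre',q.x,q.fun)
f=.64;T=d0['top'];S=d0['side']
def model(p):
    c=p[:2];e=lambda a,r:[c[0]+r*np.cos(a),c[1]+r*np.sin(a)]
    return np.array([[*c,.074],[*e(p[3],.068),.112],[*e(p[2],.111),.066]])
obs=[(W,np.array([hub,knob,fin]),1),(T,np.array([(373,290),(394,319.5),(406,338)])*f,1),(S,np.array([(369,299),(352,301),(342,343)])*f,1)]
for nm,o in(('W',obs[:1]),('WT',obs[:2]),('all',obs)):
    s=least_squares(lambda p:np.concatenate([(proj(v,model(p))-u).ravel() for v,u,_ in o]),[.49,.17,-2.5,-2.5])
    print(nm,s.x[:2],np.degrees(s.x[2:]),np.round(s.fun,1))
C=d['con'];u=np.array(g([(657,120),(650,221),(554,119),(549,216)],225,105,450))
for k,x in zip(('dot','cross','round','bar'),u):print(k,np.round(back(C,x,.074),4))
s=least_squares(lambda p:(proj(C,keys(p)[[0,1,3,4]])-u).ravel(),[.56,-.18,.33]);print(s.x[:2],np.degrees(s.x[2]),np.round(s.fun,1));print(np.round(keys(s.x),4).tolist())
E
```

```text
hub [0.5007 0.1826 0.074 ]
knob [0.4451 0.145  0.112 ]
fin [0.4117 0.1184 0.066 ]
rim centre [0.50131167 0.1824004 ] [ 0.00023999 -0.00076394 -0.00144562 -0.00047648  0.00160428]
W [0.50131224 0.18293772] [-144.19498606 -146.01260824] [ 0.6 -0.1 -0.1  0.  -0.4  0.2]
WT [0.50121142 0.18319536] [-144.32560897 -146.04603694] [ 0.6 -0.4 -0.2 -0.2 -0.5 -0.3  0.2 -0.5 -0.  -1.3  1.7  0.9]
all [0.5014178  0.18224224] [-144.40869029 -146.28600099] [ 0.4  0.4 -0.3  0.4 -0.6  0.4  0.6 -0.6  0.2 -1.3  2.   0.8 -1.6 -1.9
 -1.3 -1.1 -0.5 -3.9]
dot [ 0.5719 -0.121   0.074 ]
cross [ 0.5908 -0.1737  0.074 ]
round [ 0.5208 -0.1386  0.074 ]
bar [ 0.5375 -0.1896  0.074 ]
[ 0.56410214 -0.1823749 ] 18.4348195889962 [ 1.1 -0.2 -0.1 -0.2 -0.6 -0.7 -0.4  1.2]
[[0.573, -0.1204, 0.074], [0.5907, -0.1735, 0.074], [0.6084, -0.2266, 0.074], [0.5198, -0.1381, 0.074], [0.5375, -0.1912, 0.074], [0.5552, -0.2444, 0.074]]
```

```bash
cat >> h.py <<'E'
def press(r,xy,yaw=108.4):
    x,y=xy; o=[180,0,yaw]
    r.reach([x,y,.182+.115],o); r.servo_line([x,y,.182+.077],speed=.12); r.wait(.2)
    f0=r.sense()['contact_force'][2]
    for t in np.arange(.0735,.0625,-.001):
        r.servo_line([x,y,.182+t],speed=.02); s=r.sense(); F=s['contact_force'][2]-f0
        if F>9: break
    r.wait(.3); s=r.sense(); print('press',t,s['tcp_pos'],F,s['contact_force'][2]-f0,s['clock'])
    r.servo_line([x,y,.182+.115],speed=.12); r.wait(.2); print(r.sense()['contact_force'])
E
python3 - <<'E'
from station import r
from h import *
press(r,(.5198,-.1381))
E
```

```text
press 0.06649999999999999 [ 0.51985306 -0.1381203   0.25021631] 11.443808500369558 10.994323123041672 8.2167
[ 0.46802874 -0.1955884   0.09312366]
```

```bash
cat >> h.py <<'E'
C=np.array([.5013,.1828]);Z=.095+.163
def pos(a,z=Z,rad=.068,c=C): return [c[0]+rad*np.cos(np.radians(a)),c[1]+rad*np.sin(np.radians(a)),z]
E
python3 - <<'E'
from station import r
from h import *
o=[180,0,34]
r.reach(pos(-146,.36),o); r.let_go()
r.servo_line(pos(-146),speed=.1); r.wait(.2); f0=r.sense()['contact_force']; print(f0)
r.grab(15); s=r.sense(); print(s['opening'],s['gripper_force'],s['contact_force']-f0,s['clock'])
for a in np.arange(-156,-237,-10):
    r.servo_line(pos(a),speed=.06)
    s=r.sense();F=s['contact_force']-f0;u=np.array([np.cos(np.radians(a)),np.sin(np.radians(a))]);print(a,round(F[:2]@u,1),round(F[:2]@[-u[1],u[0]],1),round(F[2],1),np.round((s['tcp_pos']-pos(a))*1e3,1))
print(s['clock'],s['opening'])
E
```

```text
[-0.37400757  0.20842861  0.22628396]
0.021694785608350815 14.999717473983765 [ 0.81543222  0.23576743 -0.59745754] 14.375
-156 0.1 -1.9 0.3 [-0.3  0.5  0. ]
-166 0.8 -2.1 1.1 [-0.2  0.4 -0. ]
-176 3.0 -1.4 0.4 [-0.1  0.3 -0. ]
-186 2.6 -1.7 2.1 [-0.1  0.3 -0. ]
-196 4.0 -1.2 0.9 [-0.1  0.3 -0. ]
-206 5.5 -2.1 0.9 [-0.1  0.3  0. ]
-216 3.9 -0.9 1.2 [ 0.   0.3 -0. ]
-226 4.5 -1.6 1.0 [0.1 0.4 0. ]
-236 4.4 -1.7 -0.8 [0.2 0.3 0. ]
17.525 0.021592991061506084
```

```bash
python3 - <<'E'
from station import r
from h import *
for i,a in enumerate(np.r_[np.arange(-248,-500,-12),-504.3]):
    r.servo_line(pos(a),speed=.06)
    s=r.sense();F=s['contact_force'];u=np.array([np.cos(np.radians(a)),np.sin(np.radians(a))])
    if i%4==0 or i>19: print(a,round(F[:2]@u,1),round(F[:2]@[-u[1],u[0]],1),round(F[2],1),np.round((s['tcp_pos']-pos(a))*1e3,1))
    if max(abs(F))>20: print('stop',a,F);break
r.wait(.3);print(r.sense()['clock'],s['opening'])
s=r.snapshot('top');cv2.imwrite('pics/t2.png',cv2.resize(s['frame'][110:260,180:380,::-1],None,fx=3,fy=3,interpolation=cv2.INTER_CUBIC))
E
```

```text
-248.0 5.4 -2.4 -0.0 [0.3 0.3 0. ]
-296.0 5.2 -2.2 -2.1 [ 0.3 -0.3  0.1]
-344.0 1.5 -2.9 0.0 [ 0.  -0.5  0. ]
-392.0 -4.4 -2.7 3.6 [-0.4 -0.2  0. ]
-440.0 -4.2 -1.1 3.0 [-0.3  0.1 -0. ]
-488.0 -2.9 -1.1 -0.4 [ 0.1 -0.  -0. ]
-504.3 -2.1 -1.2 -0.3 [-0.2  0.3  0. ]
26.35 0.02199897316902686
```

View pics/t2.png

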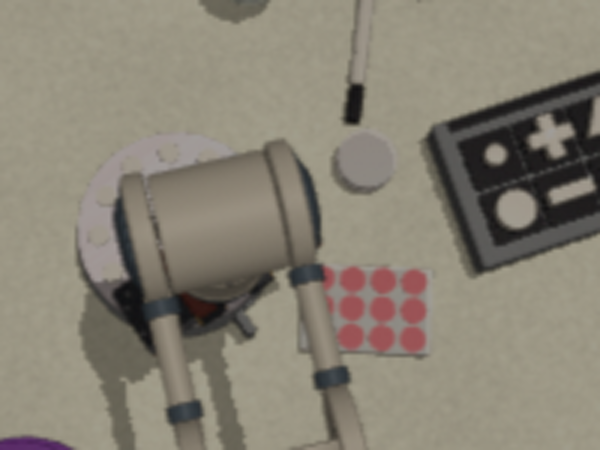

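The wrist covers the knob in this view. Everything else in the crop, including petri, plate and marker, is undisturbed. I'll release, back off and check from the earlier wrist pose.

```bash
python3 - <<'E'
from station import r
from h import *;import pickle
r.let_go(); r.servo_line(pos(-504.3,.36),speed=.12); r.grab(10)
r.reach([.44,.16,.42],[180,0,109.5]); r.wait(.2)
s=r.snapshot('wrist');pickle.dump(s,open('s2.pkl','wb'));print(r.sense()['clock'])
cv2.imwrite('pics/w3.png',cv2.resize(s['frame'][75:260,190:390,::-1],None,fx=2.2,fy=2.2,interpolation=cv2.INTER_CUBIC))
E
```

```text
31.2667
```

View pics/w3.png

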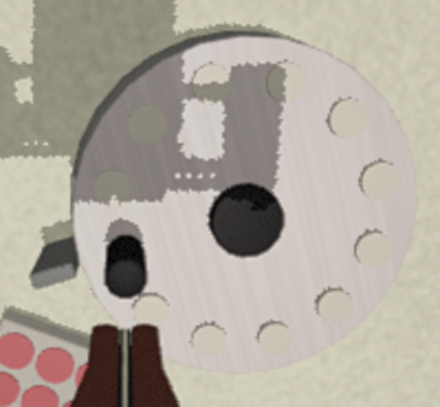

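The knob top is at (126,278). The caps are turned about 1.7° counter-clockwise from their starting place, so the knob moved from -146° to -144.3°, which is in line with the fin. Next come the square and bar keys.

```bash
python3 - <<'E'
from station import r
from h import *
press(r,(.5552,-.2444)); press(r,(.5375,-.1905))
x=r.sense()['tcp_pos']; r.servo_line([.45,-.17,.42],speed=.2); r.wait(.2)
s=r.snapshot('top');cv2.imwrite('pics/t3.png',cv2.resize(s['frame'][60:260,180:440,::-1],None,fx=3,fy=3,interpolation=cv2.INTER_CUBIC));print(r.sense()['clock'])
E
```

```text
press 0.06649999999999999 [ 0.55522634 -0.24443521  0.25024186] 11.339034848515679 10.721214165975633 35.9167
[ 0.42143925  0.71781338 -0.16469039]
press 0.06649999999999999 [ 0.53754906 -0.1905208   0.25022228] 10.936379247610823 10.85598026168803 40.0583
[-0.21524412  0.61579456 -0.43640695]
41.975
```

View pics/t3.png

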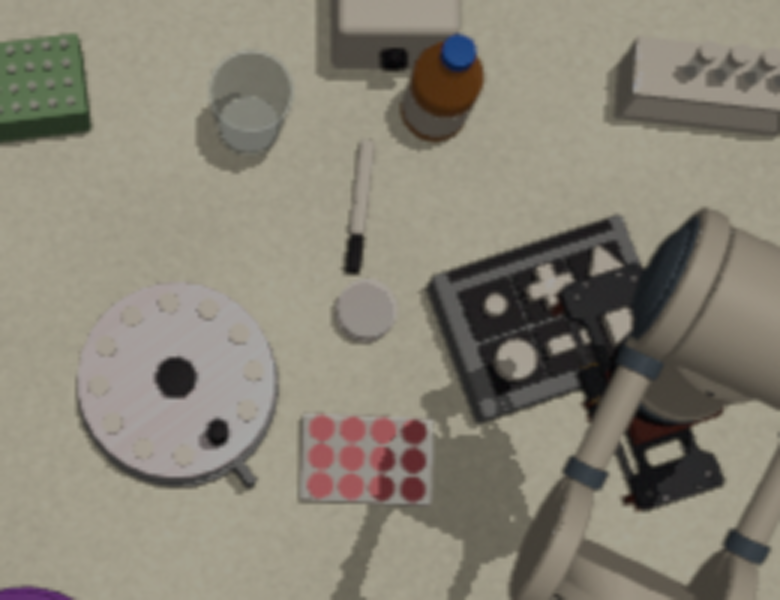

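The knob at (217,432) is in line with the fin at (242,475). The beaker, bottle, marker, petri dishes and plate haven't moved, and the arm is clear of everything.

```bash
python3 -c "
from station import r
print(r.hand_in())"
```

```text
the job is handed in; nothing more can be done
None
```

The carousel is re-homed and the job handed in: I pressed round, turned the carousel one full clockwise turn until the knob lined up with the fin (to within about 0.5° by the camera fit), then pressed square and bar, finishing at about 42 s; no verdict was returned.

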